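Put the keys away on the shoe bench

ROBOT

A 7-joint arm with a two-finger parallel gripper is mounted at the origin on the work surface. World frame = base frame: x ahead of the robot, y to its left, z up, the work surface at z = 0. Lengths are in m, angles in rad, forces in N, time in s.
With the tool pointing down it reaches from about 0.425 to 0.875 m from the base axis. Payload 4.7 kg.
Tool frame: the origin (TCP) lies midway between the tips of the shut fingers; the grasp point (between the pads) lies 19 mm behind it; z points along the fingers, y is the line along which they close (so a half turn about z gives the same grasp; the last joint's range is limited). The gripper opens to 87 mm and grips with 3 to 60 N. Pads are 19 mm wide; open, the fingers measure 117 mm over their backs; the gripper's body (75 mm by 190 mm) begins 51 mm behind the grasp point.
Start: joints at [0.014, 0.321, -0.07, 1.45, 0.023, 1.371, -0.057], TCP at [0.65, -0, 0.183] pointing down, gripper open.
Joint ranges: [-2.86, 2.86], [-0.3, 2.09], [-1.38, 1.24], [0.06, 2.45], [-1.56, 4.7], [0.09, 2.05], [-2.69, 2.69]. Speed limits (rad/s): [2.57, 2.57, 3.14, 3.14, 3.14, 3.14, 3.14].

INTERFACE

Orientations are given as a rotation vector (axis times angle).
In Python, from bench import ctrl gives the robot as it stands. The module is installed in compiled form; this text tells all that it offers.
- The arm moves only by the shell command python3 -m handwheel 'ROWS' [FORCE]. ROWS is JSON, a list of rows, each a list of 7 numbers: the finger opening in m, from 0 to 0.087, then the shift along the tool's x, y, z in m, then the turn, a rotation vector about the tool's x, y, z in degrees. A call has 1 to 12 rows; each row shifts and turns the commanded pose from where the row before left it, along the tool's axes as they then stand; what a row does not reach is not made up. A row lasts 1/8 s, in which the tool goes at most 62.5 mm and 10.7 degrees, less where a joint would pass 70% of its speed; a pose out of reach is approached as far as the arm can. A call is refused whole if a number of a shift passes 0.0625 or a number of a turn 10.7, either way. A call with a gripper value outside its range is refused whole. The fingers move at their own pace and stop on an object; FORCE is the grip in N (left out, the last holds). Time passes only in rows, so rows that do not move let the fingers close. It gives the time, the measured TCP pose, the force, the opening and the grip force at its end, in the units of the state.
- ctrl.get_state(): the state, without advancing time (a new reading comes with each control period).
- ctrl.get_image(name): name is "scene" or "side" or "wrist"; returns (picture, depth): 400x640x3 uint8, blue, green, red; 400x640 float32, m along the optical axis (not along the pixel's ray), 0 where there is no reading.
- ctrl.camera_info(name): a dict with "intrinsics" (3x3 intrinsics, pixels), "R" (3x3) and "t" (3): a world point X has camera coordinates R X + t. Camera axes: x right, y down, z forward; pixel columns grow to the right and rows downward; lengths in m; the calibration is good to about 2 mm. A picture is of the moment at which its call begins: read the wrist's pose just before it. camera_info takes no time and is no camera call; for the wrist camera it gives the pose at the moment of the call.
- ctrl.close_job(): hands the job in; it is judged then, once.
The state is a dict: "time": time; "joint_positions": joint angles; "qd": joint speeds; "joint_torque": joint torques, N m; "position": TCP position; "tool_rot": TCP orientation; "ft_force": force on the tool from outside, world axes, zero at the start; "torque": the same for the moment, N m; "grip_width": opening from 0.0 (shut) to 1.0 (fully open); "grip_force": force on a finger pad.
Only numpy, scipy, OpenCV 4.12 (cv2) and the standard library are available. Lean on these libraries where they do the work, as an engineer would, in place of code of your own. Each camera call takes 0.05 s, during which the arm holds its last target. There are 200 camera calls.

TASK

Put the four keys lying on the shoe bench away where each one lives: the house key in its silicone cover in the rectangular bamboo tray, the bike lock key in the round white dish, the car remote in the square dark wooden tray and the little mailbox key on the round cork pad. Lay each one down flat, the same way up as it lies now, in the middle of its place to within a finger's width, and let go only when it is down; do not drop it in from above. Leave the glass jar and the L-shaped hex key where they are.

Things in the scene. Friction and masses are not known exactly. Their poses are not given: they have to be found in the camera images.
- house_key: House key lying flat, its head in a fat, hard green silicone cover 34 long (x) x 28 wide (y) x 10 high; steel blade 28 long x 8 wide x 3 thick at the +x end, at mid-height. 62 mm long, 30 g. Origin on the underside near the balance point: cover from x = -21 to +13 mm (grip across y at its centre, x = -4 mm), blade tip at x = +41 mm. z up; any yaw, on the bench.
- bike_key: Bike lock key lying flat, all chrome metal: oblong slotted bow 28 long (x) x 26 wide (y) x 8 high and a round tubular barrel, diameter 8, 32 long. 60 mm long, 35 g. Origin on the underside near the balance point: bow from x = -24 to +4 mm (grip across y at its centre, x = -10 mm), barrel end at x = +36 mm. z up; any yaw, on the bench.
- car_remote: Car remote lying buttons up: a black plastic rounded bar with three grey buttons and no blade, 72 long (x) x 38 wide (y) x 15 high, 60 g. Origin at the centre of its underside, z up; grip it across y at the origin. Any yaw, on the bench.
- mailbox_key: Mailbox key lying flat, the smallest key: round black plastic head, diameter 24, 8 high, and a flat brass blade 22 long x 7 wide x 3 thick at mid-height. 46 mm long, 15 g. Origin on the underside near the balance point: head centre (grip across y) at x = -6 mm, blade tip at x = +28 mm. z up; any yaw, on the bench.
- bamboo_tray: Rectangular pale bamboo tray with a low rim and hand slots in its short ends, home of the house key. 160 long (x) x 125 wide (y), rim 6 thick and 20 above the bench; inside 148 x 113, inner floor 6 above the bench. Origin at the centre of its underside, on the bench. Fixed: it does not slide.
- round_dish: Round white ceramic dish with a flaring rim, home of the bike lock key. Diameter 146 at the rim, rim 16 above the bench, wall 5; flat inner floor about 114 across, 5 above the bench. Origin at the centre of its underside, on the bench. Fixed: it does not slide.
- square_tray: Square dark wooden tray with a low rim, home of the car remote. 130 x 130, rim 7 thick and 18 above the bench; inside 116 x 116, inner floor 6 above the bench. Origin at the centre of its underside, on the bench. Fixed: it does not slide.
- cork_pad: Round flat cork pad without a rim, home of the mailbox key. Diameter 120, 8 thick: its top is 8 above the bench. Origin at the centre of its underside, on the bench. Fixed: it does not slide.
- jar: Small glass jar of shoe wax with a metal twist cap, standing loose among the keys; leave it alone. Diameter 46, 55 high, 120 g. Origin at the centre of its underside. All other things on the bench stand farther out, along its back and sides.
- hex_key: L-shaped hex (Allen) key of dark steel, 6 thick, lying loose among the keys; leave it alone. Long leg along x, from x = -33 to +47 mm at y = -8 mm; short leg along +y at x = -30 mm, to y = +21 mm. Origin at bench level near its middle.
There are look-alikes about, which are no part of the job. Leave any blue or purple look-alike of the bike_key alone.

How it is judged:
At the end, for the whole second after the job is handed in: Each key lies flat (within 0.15 rad) and right way up on the floor of its own home (underside at most 4 mm above it), origin within 15 mm of the home's centre seen from above, released and at rest; jar and hex key within 15 mm of their start, jar upright (horizontal distance between house_key and bamboo_tray below 0.015 m and z of house_key in the frame of bamboo_tray between 0.003 and 0.01 m and angle between each of house_key, bike_key, car_remote, mailbox_key's own z axis and vertical below 0.15 rad and linear speed of each of house_key, bike_key, car_remote, mailbox_key below 0.02 m/s and contact force between the fingers and house_key below 0.05 N and horizontal distance between bike_key and round_dish below 0.015 m and z of bike_key in the frame of round_dish between 0.002 and 0.009 m and contact force between the fingers and bike_key below 0.05 N and horizontal distance between car_remote and square_tray below 0.015 m and z of car_remote in the frame of square_tray between 0.003 and 0.01 m and contact force between the fingers and car_remote below 0.05 N and horizontal distance between mailbox_key and cork_pad below 0.015 m and z of mailbox_key in the frame of cork_pad between 0.005 and 0.012 m and contact force between the fingers and mailbox_key below 0.05 N and distance of each of jar, hex_key from where it was at the start of the episode below 0.015 m and angle between jar's own z axis and vertical below 0.3 rad); the robot touches nothing.
It fails at once if a key is let go of, or thrown, with its underside more than 30 mm above the bench ((height (world z) of house_key above 0.03 m and contact force between the fingers and house_key below 0.01 N) or (height (world z) of bike_key above 0.03 m and contact force between the fingers and bike_key below 0.01 N) or (height (world z) of car_remote above 0.03 m and contact force between the fingers and car_remote below 0.01 N) or (height (world z) of mailbox_key above 0.03 m and contact force between the fingers and mailbox_key below 0.01 N)).
It fails at once if the glass jar is moved more than 15 mm or tipped (distance of jar from where it was at the start of the episode above 0.015 m or angle between jar's own z axis and vertical above 0.3 rad).
It fails at once if the hex key is moved more than 15 mm (distance of hex_key from where it was at the start of the episode above 0.015 m).
It also fails if it takes over 99 s, if anything falls off the work surface, if the arm or the gripper's body presses on something with over 40 N, if the wrist force passes 120 N, or if a joint passes its speed limit or range.

## Working session

There is one attempt and no reset: what is moved stays moved. The work goes in short steps, Python scripts to look and compute and a shell command to move; the robot and the scene stay as the last step left them, time stands still between calls to the robot, and variables do not carry over. Pictures are saved under pics/ and viewed, at most 19 in all, crops included, and the job is handed in when it is done.

```bash
mkdir -p pics; cat > h.py <<'E'
import numpy as np, cv2
from bench import ctrl
from scipy.spatial.transform import Rotation as Ro
def grab(n,f):
    i=ctrl.camera_info(n); p,d=ctrl.get_image(n); cv2.imwrite(f'pics/{f}.png',p); np.savez(f'pics/{f}.npz',p=p,d=d,K=i["intrinsics"],R=i["R"],t=i["t"]); return p,d
def load(f):
    return np.load(f'pics/{f}.npz')
def ray(z,uv,h):
    K,R,t=z['K'],np.array(z['R']),np.array(z['t'])
    uv=np.atleast_2d(uv).astype(float)
    c=-R.T@t; d=(np.c_[uv,np.ones(len(uv))]@np.linalg.inv(K).T)@R
    return c+d*((h-c[2])/d[:,2])[:,None]
def cloud(z):
    d=z['d'];v,u=np.mgrid[:d.shape[0],:d.shape[1]]
    P=np.stack([u,v,np.ones_like(u)],-1)@np.linalg.inv(z['K']).T*d[...,None]
    return (P-np.array(z['t']))@np.array(z['R'])
E
python3 - <<'E'
from h import *
for n in ["scene","side","wrist"]:
    grab(n,n+"0"); z=load(n+"0"); print(n, -z['R'].T@z['t'], z['R'][2])
s=ctrl.get_state(); print(s)
E
```

```text
scene [1.03399326 0.1304546  0.8650469 ] [-0.53021865 -0.13641838 -0.83681432]
side [ 0.12978289 -0.47176521  0.69078305] [ 0.38920794  0.54229113 -0.7446056 ]
wrist [0.64993743 0.07645077 0.3836249 ] [-0.00297012 -0.27596772 -0.96116231]
{'time': 0.15, 'joint_positions': array([ 0.01409448,  0.32163122, -0.07003416,  1.45138755,  0.02262174,
        1.37078647, -0.05690525]), 'qd': array([-7.47885999e-04, -3.19277216e-03, -8.43439995e-04, -3.76392207e-03,
        2.69913886e-04, -8.90853995e-05, -1.94955440e-03]), 'joint_torque': array([ 2.16972071e-04, -4.91794288e+01, -4.04079035e-01, -3.12878716e+01,
       -6.39387709e-02,  4.04033612e-02,  9.90178205e-05]), 'position': array([ 6.49535260e-01, -8.67917392e-05,  1.82530002e-01]), 'tool_rot': array([-2.22081257e+00, -2.22076996e+00,  1.71598966e-03]), 'ft_force': array([ 0.22392129,  0.06130962, -0.72316191]), 'torque': array([-0.01206129,  0.02075559,  0.02562662]), 'grip_force': 0.0, 'grip_width': 0.994178349516266}
```

View pics/scene0.png

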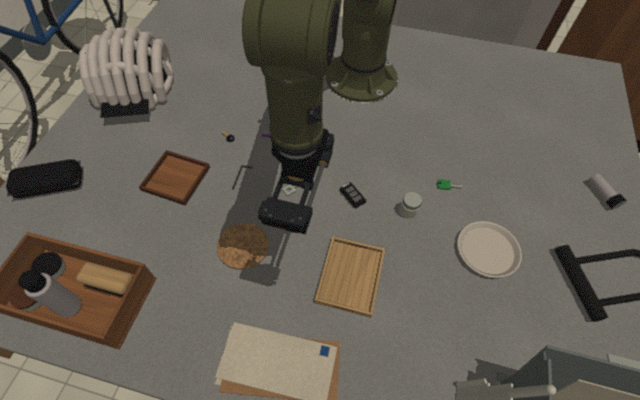

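View pics/side0.png

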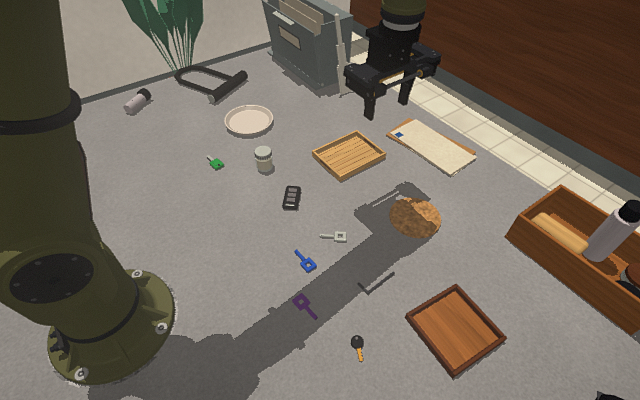

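View pics/wrist0.png

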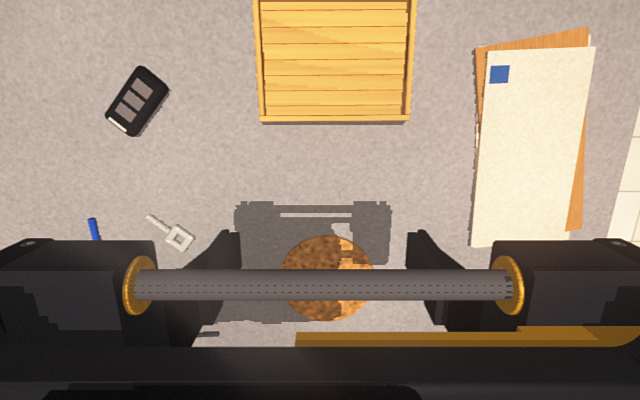

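The side view shows everything: house key (215,162), remote (291,198), chrome bike key (335,237), mailbox key (358,345), hex key (377,282), jar (263,160), bamboo tray (349,155), dish (249,121), cork (415,217) and square tray (456,328). The blue and purple look-alikes are at (305,260) and (305,305). The scene view shows the same items except the look-alikes, which the arm hides; the bike key is at (290,190).

```bash
cat > m.py <<'E'
from h import *
def comp(z,roi,fn,h,name,out=None):
    x0,y0,x1,y1=roi; p=z['p'][y0:y1,x0:x1]
    hsv=cv2.cvtColor(p,cv2.COLOR_BGR2HSV).astype(int)
    m=fn(hsv[...,0],hsv[...,1],hsv[...,2]).astype(np.uint8)
    m=cv2.morphologyEx(m,cv2.MORPH_CLOSE,np.ones((3,3)))
    n,l,s,c=cv2.connectedComponentsWithStats(m); k=1+np.argmax(s[1:,4]); v,u=np.nonzero(l==k)
    P=ray(z,np.c_[u+x0,v+y0],h)[:,:2]
    (c,sz,a)=cv2.minAreaRect((P*1000).astype(np.float32)); box=cv2.boxPoints((c,sz,a))
    e=box[1]-box[0] if np.linalg.norm(box[1]-box[0])>np.linalg.norm(box[2]-box[1]) else box[2]-box[1]
    e=e/np.linalg.norm(e); me=P.mean(0)*1000
    if (me-np.array(c))@e>0: e=-e   # x axis toward thin end (mass is at head)
    print(name,'px',len(u),'rect c',np.round(c,1),'size',np.round(sorted(sz),1),'yaw(thin end)',round(np.degrees(np.arctan2(e[1],e[0])),1),'mean',np.round(me,1))
    if out is not None: out[y0:y1,x0:x1][(l==k)]=(255,0,255)
    return P
E
python3 - <<'E'
from m import *
S=load('side0'); C=load('scene0')
o=S['p'].copy(); q=C['p'].copy()
green=lambda h,s,v:(h>40)&(h<85)&(s>90)
sat=lambda h,s,v:(s>75)
dark=lambda h,s,v:(v<75)
comp(S,(195,145,235,178),lambda h,s,v:(h>40)&(h<85)&(s>90)&(v>40),.01,'house green S',o)
comp(S,(195,145,235,178),lambda h,s,v:((h>40)&(h<85)&(s>70))|(v>165),.006,'house all S',o)
comp(C,(430,172,470,198),green,.01,'house green C',q)
comp(C,(430,172,470,198),lambda h,s,v:((h>40)&(h<85)&(s>70))|(v>150),.006,'house all C',q)
comp(S,(275,178,308,216),dark,.012,'remote S',o); comp(C,(335,175,370,212),lambda h,s,v:v<70,.012,'remote C',q)
comp(S,(315,228,350,247),lambda h,s,v:v>165,.006,'bike S',o)
comp(S,(345,330,372,350),lambda h,s,v:v<70,.006,'mail head S',o)
comp(S,(345,330,372,365),lambda h,s,v:(v<70)|(s>90),.006,'mail all S',o)
comp(C,(215,128,240,145),lambda h,s,v:(v<60)|(s>90),.006,'mail all C',q)
comp(S,(350,262,400,298),dark,.005,'hex S',o)
comp(S,(305,125,392,185),sat,.02,'bamboo S',o); comp(C,(308,230,392,320),sat,.02,'bamboo C',q)
comp(S,(215,95,280,140),lambda h,s,v:v>165,.016,'dish S',o); comp(C,(450,215,528,282),lambda h,s,v:v>150,.016,'dish C',q)
comp(S,(380,190,450,242),sat,.008,'cork S',o);comp(C,(210,218,272,274),sat,.008,'cork C',q)
comp(S,(400,280,512,382),sat,.018,'square S',o);comp(C,(135,148,214,206),sat,.018,'square C',q)
comp(S,(250,142,276,176),lambda h,s,v:(s>20)&(v>130),.0,'jar S',o)
P=cloud(S); b=P[330:350,200:300]; print('bench z',np.median(P[200:225,320:340,2]), 'remote top',np.median(P[194:200,288:294,2]))
J=P[145:172,252:274].reshape(-1,3);J=J[J[:,2]>.045];print('jar top',np.median(J,0),J.min(0),J.max(0))
a=cv2.resize(o[90:390,190:520],None,fx=1.8,fy=1.8); b=cv2.resize(q[110:330,130:530],(594,327))
cv2.imwrite('pics/masks.png',a); cv2.imwrite('pics/masksC.png',b)
E
```

```text
house green S px 95 rect c [348.4 285.5] size [26.4 37.5] yaw(thin end) 95.6 mean [348.7 285.3]
house all S px 133 rect c [351.  299.7] size [30.1 69.1] yaw(thin end) 84.4 mean [349.5 292.5]
house green C px 106 rect c [352.6 290.4] size [25.2 32.6] yaw(thin end) -74.4 mean [352.8 290.9]
house all C px 121 rect c [349.3 291.6] size [29.3 33.4] yaw(thin end) -83.4 mean [349.5 292.2]
remote S px 269 rect c [444.9  67. ] size [38.  77.6] yaw(thin end) 49.2 mean [442.1  63. ]
remote C px 289 rect c [450.1  72.9] size [40.4 70.6] yaw(thin end) -131.4 mean [452.1  73.3]
bike S px 100 rect c [459.8 -83.6] size [29.4 57.2] yaw(thin end) 158.8 mean [467.8 -84.3]
mail head S px 135 rect c [ 349.9 -297.3] size [20.1 26. ] yaw(thin end) -129.0 mean [ 350.1 -297.2]
mail all S px 191 rect c [ 343.8 -304.4] size [20.1 44.9] yaw(thin end) -130.1 mean [ 347.4 -303. ]
mail all C px 64 rect c [ 348.7 -305.1] size [21.8 44.3] yaw(thin end) -106.3 mean [ 348.3 -300.9]
hex S px 116 rect c [ 463.  -229.8] size [29.8 81.4] yaw(thin end) -16.7 mean [ 456.7 -226.4]
bamboo S px 2160 rect c [653.3 106.3] size [
[... 301 characters left out ...]
hin end) -152.7 mean [515.6 400.5]
cork S px 1649 rect c [ 648.9 -146.8] size [117.8 123.1] yaw(thin end) 42.2 mean [ 648.4 -148.5]
cork C px 1889 rect c [ 653.8 -142.7] size [119.  119.2] yaw(thin end) -164.4 mean [ 654.1 -142.7]
square S px 5035 rect c [ 511.8 -381.6] size [130.6 135.7] yaw(thin end) -5.1 mean [ 509.2 -385. ]
square C px 2232 rect c [ 519.8 -375.2] size [135.9 137.1] yaw(thin end) -95.2 mean [ 521.2 -375.2]
jar S px 581 rect c [464.1 245.5] size [ 71.  139.7] yaw(thin end) -121.3 mean [468.6 257.3]
bench z -0.0006707313968289136 remote top 0.01506910544393009
jar top [0.45117606 0.2080526  0.05356117] [ 0.12978289 -0.47176521  0.0453777 ] [0.47170999 0.23513812 0.69078305]
```

View pics/masks.png

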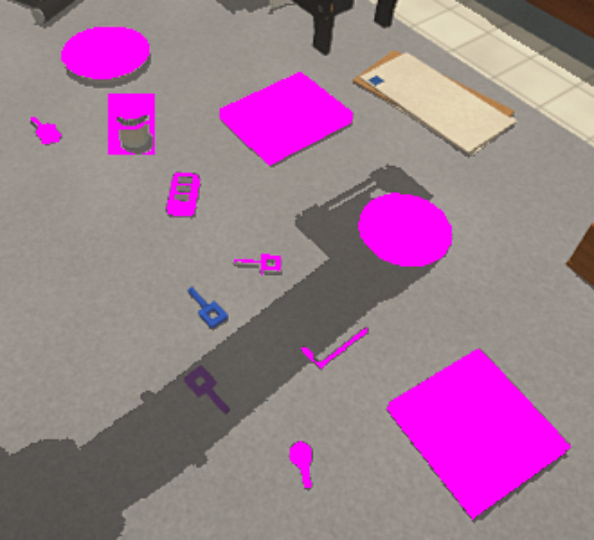

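The masks are clean. The two views agree to about 7 mm, with opposite bias from the visible side walls, so I average them. I'll go to the remote first, at about (447,70) with yaw 49°, and refine there with the wrist camera.

```bash
python3 -m handwheel '[[0.087,0.0175,-0.05,0.015,0,0,0],[0.087,0.0175,-0.05,0.015,0,0,0],[0.087,0.0175,-0.05,0.015,0,0,0],[0.087,0.0175,-0.05,0.015,0,0,0],[0.087,0,0,0,0,0,10.25],[0.087,0,0,0,0,0,10.25],[0.087,0,0,0,0,0,10.25],[0.087,0,0,0,0,0,10.25],[0.087,0,0,0,0,0,0]]' 20
cat >> h.py <<'E'
def go(x,y,z,phi=None):
    """from the present pose: tool shift (m) to world target, tilt, and turn about tool z (deg) for tool-y heading phi (deg)"""
    s=ctrl.get_state(); R=Ro.from_rotvec(s['tool_rot']).as_matrix(); p=s['position']
    cur=np.degrees(np.arctan2(R[1,1],R[0,1])); 
    print('t',round(s['time'],2),'pos',np.round(p*1000,1),'phi',round(cur,1),'zaxis',np.round(R[:,2],3),'grip',round(s['grip_width']*87,1),round(s['grip_force'],1),'j7',round(s['joint_positions'][6],2))
    print('  shift mm',np.round(R.T@(np.array([x,y,z])-p)*1000,1), 'turn z', None if phi is None else round(-((phi-cur+90)%180-90),1))
E
python3 - <<'E'
from m import *
go(.447,.070,.12,-41)
grab('wrist','w1')
E
```

```text
time: 1.27
position: [0.4498, 0.0699, 0.1232]
tool_rot: [2.857, 1.306, -0.0]
ft_force: [0.3, -0.5, -0.1]
grip_width: 0.995
grip_force: 0.0
t 1.27 pos [449.8  69.9 123.2] phi -40.9 zaxis [-0. -0. -1.] grip 86.6 0.0 j7 -0.92
  shift mm [-1.8 -2.2  3.2] turn z 0.1
```

View pics/w1.png

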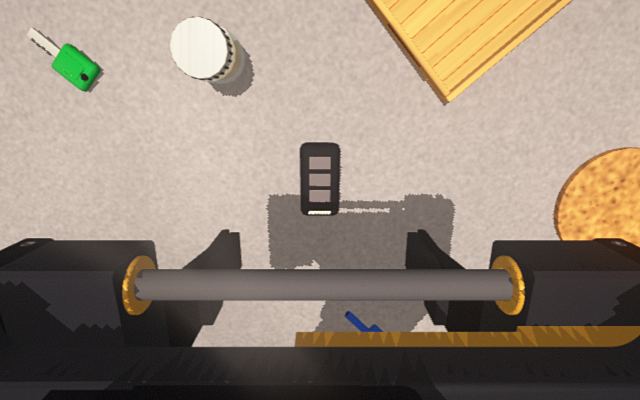

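The wrist view shows the remote upright between the fingers at (320,179), the house key at (65,60), the jar at (203,48), a bamboo tray corner and the cork edge. I'll measure the remote and house key from this view.

```bash
python3 - <<'E'
from m import *
W=load('w1'); o=W['p'].copy()
comp(W,(292,135,348,222),lambda h,s,v:v<85,.013,'remote W top',o)
comp(W,(45,35,110,100),lambda h,s,v:(h>40)&(h<85)&(s>90),.009,'house green W',o)
comp(W,(20,20,110,100),lambda h,s,v:((h>40)&(h<85)&(s>90))|(v>215),.006,'house all W',o)
P=cloud(W); J=P[20:75,172:228].reshape(-1,3); J=J[(J[:,2]>.05)&(J[:,2]<.06)]; print('jar',J.min(0),J.max(0))
print('remote top z',np.median(P[160:200,306:334,2]),'bench',np.median(P[120:180,230:280,2]))
go(.449,.070,.003,-41)
E
```

```text
remote W top px 1842 rect c [448.2  74.1] size [36.7 70.3] yaw(thin end) -131.0 mean [449.9  75.9]
house green W px 1300 rect c [352.5 291.3] size [28.2 35.3] yaw(thin end) -82.4 mean [352.6 291.6]
house all W px 1599 rect c [350.  306.7] size [30.  63.4] yaw(thin end) 97.7 mean [350.5 298.6]
jar [0.43233931 0.19382219 0.05006018] [0.47566501 0.2372366  0.05756167]
remote top z 0.015352059689790759 bench -5.333324673038583e-05
t 1.32 pos [449.8  69.9 123.2] phi -40.8 zaxis [-0. -0. -1.] grip 86.7 0.0 j7 -0.92
  shift mm [ -0.4  -0.7 120.2] turn z 0.2
```

```bash
python3 -m handwheel '[[0.07,0.002,-0.004,0.05,0,0,0],[0.07,0,0,0.05,0,0,0],[0.07,0,0,0.02,0,0,0],[0.07,0,0,0,0,0,0],[0.03,0,0,0,0,0,0],[0.03,0,0,0,0,0,0],[0.03,0,0,0,0,0,0],[0.03,0,0,0,0,0,0],[0.03,0,0,0,0,0,0]]' 20
python3 -c "
from h import *
go(.5155,-.378,.06)"
```

```text
time: 2.45
position: [0.4484, 0.0741, 0.0035]
tool_rot: [2.859, 1.303, 0.001]
ft_force: [-0.3, -0.5, 0.0]
grip_width: 0.371
grip_force: 0.0
t 2.45 pos [448.4  74.1   3.5] phi -41.0 zaxis [ 0. -0. -1.] grip 32.2 0.0 j7 -0.96
  shift mm [-297.2  347.2  -56.4] turn z None
```

```bash
python3 -c "
from h import *
grab('wrist','w2')
go(.448,.074,.003)"
```

```text
t 2.5 pos [448.4  74.1   3.5] phi -41.0 zaxis [ 0. -0. -1.] grip 31.5 0.0 j7 -0.96
  shift mm [-0.3 -0.2  0.5] turn z None
```

View pics/w2.png

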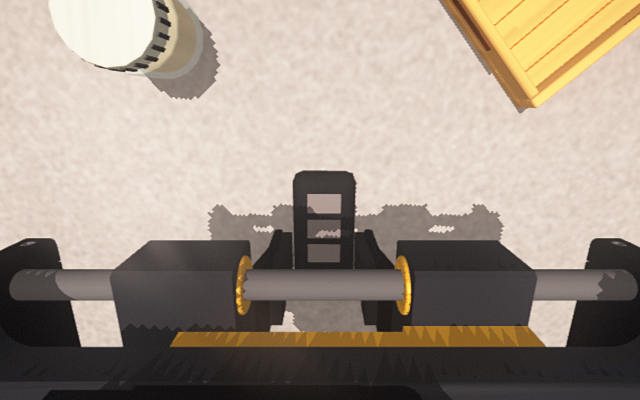

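The fingers straddle the remote at (325,220) with a small gap left on each side, so they are still closing. The width scale seems not to be linear.

```bash
python3 -m handwheel '[[0.0,0,0,0,0,0,0],[0.0,0,0,0,0,0,0],[0.0,0,0,0,0,0,0],[0.0,0,0,0,0,0,0]]' 20
```

```text
time: 3.0
position: [0.4483, 0.0741, 0.0034]
tool_rot: [2.859, 1.303, 0.0]
ft_force: [0.1, -0.8, -0.2]
grip_width: 0.027
grip_force: 0.0
```

```bash
python3 -c "
from h import *
p,d=grab('wrist','w3'); s,_=grab('side','s3')
cv2.imwrite('pics/w3b.png',np.vstack([p[130:400],cv2.resize(s[100:300,200:400],(300,300))[:,:].repeat(1,0) if 0 else cv2.copyMakeBorder(cv2.resize(s[130:260,220:420],(500,325)),0,0,0,140,0)]))
print(ctrl.get_state())"
```

```text
{'time': 3.1, 'joint_positions': array([-0.05076614,  0.09304887, -0.17758983,  2.11313705,  0.02040847,
        0.9369562 , -0.95529751]), 'qd': array([ 5.86571265e-04, -7.77332144e-04,  6.34305404e-04,  5.15161269e-04,
       -6.21577191e-05,  3.21887869e-04,  6.62809629e-04]), 'joint_torque': array([-1.47515234e-04, -3.07495880e+01, -3.63291716e-01, -2.57797337e+01,
       -4.89252771e-02, -4.02425684e-02, -7.07457346e-06]), 'position': array([0.44829338, 0.07409097, 0.00333588]), 'tool_rot': array([ 2.85871450e+00,  1.30275492e+00, -1.18516668e-06]), 'ft_force': array([-0.34191763,  0.77500677, -0.45289103]), 'torque': array([ 0.05512639,  0.05895353, -0.01793831]), 'grip_force': 0.0, 'grip_width': 0.008853850495938918}
```

View pics/w3b.png

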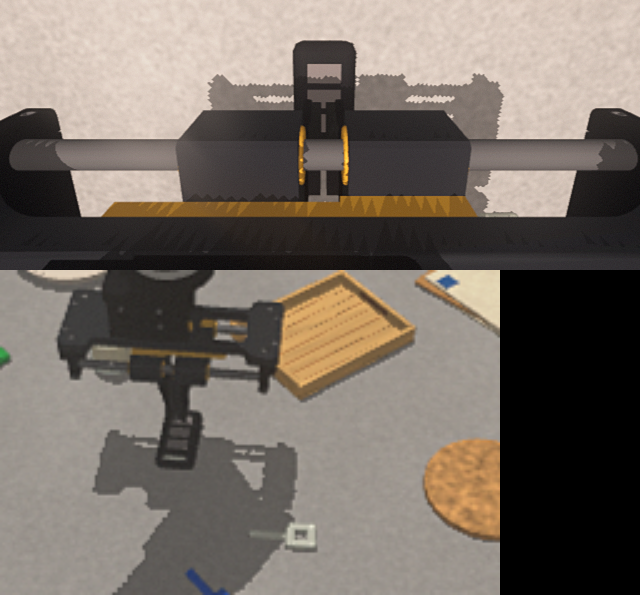

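The fingers shut without gripping and the remote hasn't moved. They end above or behind it. I'll measure the real tip position from depth.

```bash
python3 - <<'E'
from h import *
S=load('s3'); P=cloud(S); 
# side picture crop: finger px approx u=220+180/2.5, v=130+(y-270)/2.5
for v in range(162,200,3):
    print(v,[tuple(np.round(P[v,u]*1000).astype(int)) for u in (284,288,292,296,300)])
W=load('w3');P=cloud(W)
for v in range(175,300,12): print(v,[tuple(np.round(P[v,u]*1000).astype(int)) for u in (312,324,336)])
E
```

```text
162 [(np.int64(427), np.int64(58), np.int64(143)), (np.int64(435), np.int64(55), np.int64(142)), (np.int64(440), np.int64(46), np.int64(145)), (np.int64(446), np.int64(41), np.int64(146)), (np.int64(453), np.int64(35), np.int64(147))]
165 [(np.int64(425), np.int64(57), np.int64(136)), (np.int64(450), np.int64(83), np.int64(103)), (np.int64(439), np.int64(46), np.int64(137)), (np.int64(447), np.int64(42), np.int64(136)), (np.int64(453), np.int64(37), np.int64(136))]
168 [(np.int64(420), np.int64(49), np.int64(136)), (np.int64(431), np.int64(51), np.int64(129)), (np.int64(435), np.int64(39), np.int64(136)), (np.int64(442), np.int64(34), np.int64(136)), (np.int64(449), np.int64(30), np.int64(135))]
171 [(np.int64(419), np.int64(47), np.int64(129)), (np.int64(429), np.int64(47), np.int64(124)), (np.int64(432), np.int64(35), np.int64(131)), (np.int64(439), np.int64(31), np.int64(131)), (np.int64(445), np.int64(24), np.int64(133))]
174 [(np.int64(419), np.int64(48), np.int64(120)), (np.int64(441), np.int64(70), np.int64(90)), (np.int64(432), np.int64(36), np.int64(122)), (np.int64(438), np
[... 2771 characters left out ...]
t64(451), np.int64(85), np.int64(60)), (np.int64(441), np.int64(66), np.int64(15)), (np.int64(459), np.int64(78), np.int64(61))]
259 [(np.int64(451), np.int64(85), np.int64(73)), (np.int64(436), np.int64(60), np.int64(15)), (np.int64(459), np.int64(79), np.int64(74))]
271 [(np.int64(468), np.int64(102), np.int64(127)), (np.int64(470), np.int64(100), np.int64(126)), (np.int64(472), np.int64(97), np.int64(126))]
283 [(np.int64(467), np.int64(101), np.int64(130)), (np.int64(469), np.int64(99), np.int64(130)), (np.int64(472), np.int64(97), np.int64(131))]
295 [(np.int64(465), np.int64(99), np.int64(131)), (np.int64(467), np.int64(96), np.int64(130)), (np.int64(469), np.int64(94), np.int64(130))]
```

Depth puts the shut finger tips at z≈40 mm while the state reports 3.4 mm. The sideways position is right, so the true tips sit about 37 mm short of the reported TCP. I'll open, go down partway and measure the tip height again before touching anything.

```bash
python3 -m handwheel '[[0.06,0,0,0,0,0,0],[0.06,0,0,0,0,0,0],[0.06,0,0,0,0,0,0],[0.06,0,0,0,0,0,0],[0.06,0,0,0,0,0,0],[0.06,0,0,0,0,0,0],[0.06,0,0,0.01,0,0,0],[0.06,0,0,0.01,0,0,0],[0.06,0,0,0,0,0,0]]' 20
cat >> h.py <<'E'
def tips(f):
    """lowest z of finger points in a wrist picture, and widths"""
    z=load(f);P=cloud(z);s=ctrl.get_state();R=Ro.from_rotvec(s['tool_rot']).as_matrix();Q=(P-s['position'])@R*1000
    for sgn in (-1,1):
        m=(sgn*Q[...,1]>0)&(abs(Q[...,1])<60)&(abs(Q[...,0])<14)&(Q[...,2]<-1)&(Q[...,2]>-90)&(P[...,2]>.004)&(z['d']>0)&(z['p'].max(2)<75)
        q=Q[m]; print('finger',sgn,len(q),'tool z pct',np.round(np.percentile(q[:,2],[90,95,98,99,100]),1),'|y| inner',np.round(np.percentile(abs(q[:,1]),[2,5,50]),1),'x',np.round(np.percentile(q[:,0],[5,50,95]),1))
E
python3 - <<'E'
from h import *
grab('wrist','w4'); tips('w4'); go(.448,.074,-.033)
z=load('w4');P=cloud(z); 
for v in range(228,262,4): print(v,[tuple(np.round(P[v,u]*1000).astype(int).tolist()) for u in (255,260,265,270,275,280,365,370,375,380,385)])
E
```

```text
time: 4.22
position: [0.447, 0.0739, -0.018]
tool_rot: [-2.858, -1.303, 0.004]
ft_force: [-0.2, 0.5, 0.5]
grip_width: 0.69
grip_force: 0.0
finger -1 2584 tool z pct [-31.2 -30.2 -28.4 -27.4 -25.7] |y| inner [ 2.1  5.3 30.8] x [-9.2  6.9 11.7]
finger 1 2654 tool z pct [-31.3 -30.6 -29.7 -28.9 -26.9] |y| inner [ 1.8  5.  29.3] x [-9.1  6.3 11.5]
t 4.28 pos [447.6  74.  -17.4] phi -41.0 zaxis [-0.002 -0.    -1.   ] grip 60.0 0.0 j7 -0.96
  shift mm [ 0.3  0.3 15.6] turn z None
228 [(419, 103, -1), (421, 101, 0), (424, 100, 0), (426, 98, 0), (428, 96, 0), (430, 94, 0), (468, 61, 0), (470, 60, 1), (472, 57, 0), (474, 56, 0), (476, 54, 0)]
232 [(429, 106, 25), (429, 104, 23), (431, 102, 21), (424, 96, 0), (426, 94, 0), (429, 92, 0), (466, 59, -1), (468, 57, -1), (471, 56, 0), (473, 54, 0), (477, 61, 20)]
236 [(427, 104, 26), (430, 103, 27), (430, 101, 23), (423, 94, 0), (424, 92, 0), (427, 90, 0), (464, 57, 0), (467, 55, -1), (469, 53, -1), (471, 52, 0), (477, 62, 27)]
240 [(429, 104, 33), (430, 102, 31), (429, 99, 24), (420, 92, -1), (423, 90, 0), (425, 88, 0), (463, 55, 0), (465, 54, 2),
[... 177 characters left out ...]
 0), (468, 47, -1), (475, 61, 33)]
248 [(430, 103, 41), (430, 101, 38), (427, 96, 26), (417, 88, 0), (419, 87, 0), (422, 85, 1), (459, 51, -1), (462, 49, 0), (464, 48, 0), (466, 46, 0), (474, 59, 32)]
252 [(430, 102, 44), (429, 99, 38), (425, 95, 26), (415, 87, 0), (417, 84, -1), (420, 83, 1), (458, 49, 0), (460, 48, 0), (462, 45, 0), (465, 44, 1), (473, 58, 33)]
256 [(430, 101, 48), (428, 98, 39), (424, 93, 27), (414, 85, 1), (416, 83, 0), (418, 81, -1), (456, 47, -1), (459, 45, 0), (461, 43, -1), (467, 52, 21), (471, 57, 35)]
260 [(429, 100, 48), (426, 96, 39), (422, 92, 27), (411, 82, -1), (414, 81, 1), (416, 79, 0), (455, 45, 0), (457, 43, -1), (459, 41, 0), (466, 50, 21), (470, 55, 35)]
```

View pics/w4.png

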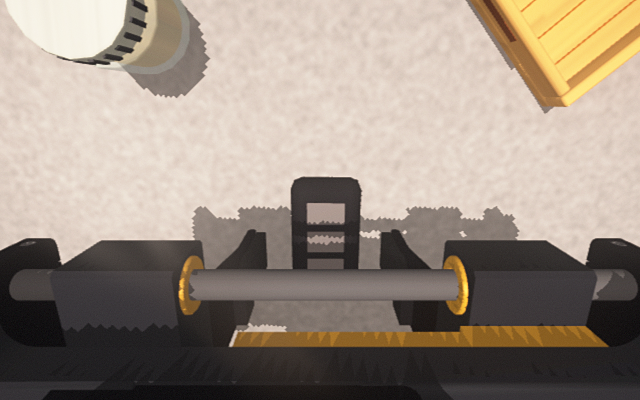

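The tips are at z≈20 with the TCP reported at -17.4, so the offset is about 38 mm. I'll go down 17 mm more, watch the force, and close.

```bash
sed -i "s/p=s\['position'\]$/p=s['position']+np.array([0,0,.038])  # true tips are 38 mm short of the reported TCP/" h.py; python3 -m handwheel '[[0.06,0,0,0.009,0,0,0],[0.06,0,0,0.008,0,0,0],[0.0,0,0,0,0,0,0],[0.0,0,0,0,0,0,0],[0.0,0,0,0,0,0,0],[0.0,0,0,0,0,0,0],[0.0,0,0,0,0,0,0]]' 20
python3 -c "
from h import *
go(.5155,-.378,.06)"
```

```text
time: 5.15
position: [0.4486, 0.0741, -0.0334]
tool_rot: [2.859, 1.303, 0.001]
ft_force: [-0.8, 1.0, 2.0]
grip_width: 0.436
grip_force: 20.0
t 5.15 pos [448.6  74.1   4.6] phi -41.0 zaxis [ 0.001  0.    -1.   ] grip 37.9 20.0 j7 -0.97
  shift mm [-297.3  347.1  -55.4] turn z None
```

Gripped at 37.9 mm with 20 N. Next I lift and carry it to the square tray.

```bash
python3 -m handwheel '[[0.0,0,0,-0.03,0,0,0],[0.0,0,0,-0.03,0,0,0],[0.0,-0.0371,0.0434,0,0,0,0],[0.0,-0.0371,0.0434,0,0,0,0],[0.0,-0.0371,0.0434,0,0,0,0],[0.0,-0.0371,0.0434,0,0,0,0],[0.0,-0.0371,0.0434,0,0,0,0],[0.0,-0.0371,0.0434,0,0,0,0],[0.0,-0.0371,0.0434,0,0,0,0],[0.0,-0.0371,0.0434,0,0,0,0],[0.0,0,0,0,0,0,0]]' 20
python3 - <<'E'
from m import *
go(.5155,-.378,.012)
grab('wrist','w5'); S,_=grab('side','s5')
W=load('w5');o=W['p'].copy()
comp(load('s5'),(400,280,512,382),lambda h,s,v:s>75,.018,'square S')
comp(W,(0,0,640,260),lambda h,s,v:(s>75)&(h<25),.018,'square W',o)
cv2.imwrite('pics/w5m.png',o)
E
```

```text
time: 6.52
position: [0.5135, -0.3841, 0.0259]
tool_rot: [2.861, 1.291, -0.004]
ft_force: [-0.7, 0.5, -0.4]
grip_width: 0.434
grip_force: 20.0
t 6.53 pos [ 513.5 -384.1   63.9] phi -41.4 zaxis [-0.001 -0.004 -1.   ] grip 37.8 20.0 j7 -0.07
  shift mm [ 6.1 -2.6 51.9] turn z None
square S px 3804 rect c [ 537.8 -384.1] size [130.5 188. ] yaw(thin end) -5.2 mean [ 500.7 -393.1]
square W px 28987 rect c [ 512.7 -379.2] size [131.1 137.8] yaw(thin end) 174.8 mean [ 529.1 -363.5]
```

View pics/w5.png

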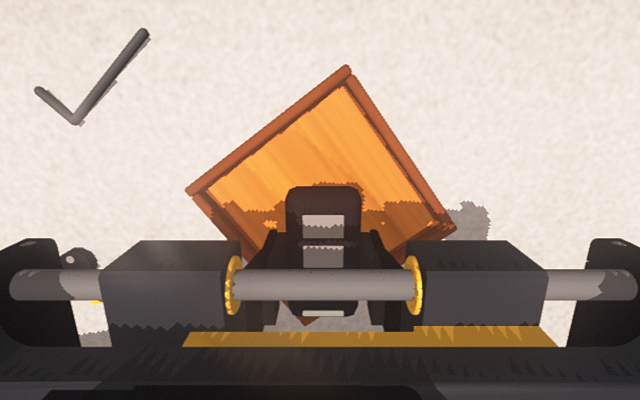

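The remote hangs over the tray; the rim corners are at (187,190), (348,68) and (455,228), which put the tray centre at about (514.5,-379). I'll lower, check for contact, then release.

```bash
python3 -m handwheel '[[0.0,0.0044,-0.0026,0.02,0,0,0],[0.0,0,0,0.02,0,0,0],[0.0,0,0,0.01,0,0,0],[0.0,0,0,0.002,0,0,0],[0.0,0,0,0,0,0,0],[0.0,0,0,0,0,0,0]]' 20
python3 -c "
from h import *
go(.5145,-.379,.0105)"
```

```text
time: 7.38
position: [0.5169, -0.3732, -0.025]
tool_rot: [2.858, 1.302, 0.001]
ft_force: [1.0, 0.1, -0.1]
grip_width: 0.432
grip_force: 20.0
t 7.38 pos [ 516.9 -373.2   13. ] phi -41.0 zaxis [ 0.001 -0.001 -1.   ] grip 37.6 20.0 j7 -0.07
  shift mm [-6.   2.   2.5] turn z None
```

```bash
python3 -m handwheel '[[0.0,-0.006,0.002,0,0,0,0],[0.0,0,0,0.0015,0,0,0],[0.0,0,0,0.001,0,0,0],[0.0,0,0,0,0,0,0],[0.0,0,0,0,0,0,0]]' 20
python3 -c "
from h import *
go(.5145,-.379,.0105)"
```

```text
time: 8.0
position: [0.5138, -0.3794, -0.0273]
tool_rot: [2.858, 1.302, -0.001]
ft_force: [-3.2, -0.9, 5.5]
grip_width: 0.436
grip_force: 20.0
t 8.0 pos [ 513.8 -379.4   10.7] phi -41.0 zaxis [ 0.    -0.001 -1.   ] grip 38.0 20.0 j7 -0.06
  shift mm [0.7 0.2 0.2] turn z None
```

Contact force is 5.5 N, so it is down. I release, rise, and move over the mailbox key.

```bash
python3 -m handwheel '[[0.06,0,0,0,0,0,0],[0.06,0,0,0,0,0,0],[0.06,0,0,0,0,0,0],[0.06,0,0,-0.03,0,0,0],[0.06,0,0,-0.04,0,0,0],[0.06,-0.012,-0.044,0,0,0,0],[0.06,-0.012,-0.044,0,0,0,0],[0.06,-0.012,-0.044,0,0,0,0],[0.06,-0.012,-0.044,0,0,0,0],[0.06,0,0,0,0,0,0],[0.06,0,0,0,0,0,0]]' 15
python3 - <<'E'
from m import *
go(.350,-.298,.08)
grab('wrist','w6'); grab('side','s6')
W=load('w6');o=W['p'].copy()
S=load('s6'); comp(S,(425,300,485,350),lambda h,s,v:v<60,.02,'remote S')
P=comp(W,(220,80,420,260),lambda h,s,v:(v<75),.007,'mail head W',o)
P=comp(W,(220,80,420,260),lambda h,s,v:((s>110)&(h<40)),.005,'mail blade W',o)
E
```

```text
time: 9.38
position: [0.3509, -0.2997, 0.0424]
tool_rot: [2.857, 1.302, 0.002]
ft_force: [-0.2, 0.1, -0.4]
grip_width: 0.685
grip_force: 0.0
t 9.38 pos [ 350.9 -299.7   80.4] phi -41.0 zaxis [ 0.002 -0.001 -1.   ] grip 59.6 0.0 j7 -0.06
  shift mm [ 0.7 -1.8  0.4] turn z None
remote S px 461 rect c [ 507.7 -382.2] size [37.1 71.5] yaw(thin end) 48.9 mean [ 505.2 -382.7]
mail head W px 803 rect c [ 374.8 -361.4] size [24.1 30.3] yaw(thin end) -41.1 mean [ 370.6 -360.4]
mail blade W px 255 rect c [ 341.4 -315. ] size [ 7.4 22.2] yaw(thin end) -117.5 mean [ 341.5 -314.8]
```

View pics/w6.png

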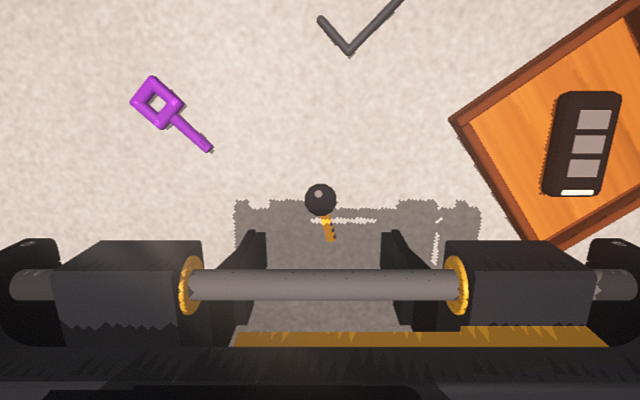

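The remote lies in the square tray at (582,143). The mailbox key's head is at (320,199) and its blade at (328,228). The purple look-alike is well away at (165,110).

```bash
python3 - <<'E'
from m import *
W=load('w6')
P=comp(W,(298,178,345,222),lambda h,s,v:(v<80),.006,'mail head W')
comp(W,(538,85,630,202),lambda h,s,v:(v<80),.019,'remote W')
go(.352,-.295,.002,-27.5)
E
```

```text
mail head W px 706 rect c [ 351.7 -294.4] size [22.2 23.1] yaw(thin end) 48.9 mean [ 351.8 -294.6]
remote W px 4327 rect c [ 509.6 -377.1] size [41.3 69.3] yaw(thin end) -131.3 mean [ 509.7 -373. ]
t 9.47 pos [ 351.2 -299.8   80.2] phi -41.0 zaxis [ 0.001 -0.001 -1.   ] grip 59.9 0.0 j7 -0.06
  shift mm [ 4.2 -2.6 78.2] turn z -13.5
```

```bash
python3 -m handwheel '[[0.05,0.004,-0.0026,0,0,0,0],[0.05,0,0,0.025,0,0,-6.75],[0.05,0,0,0.025,0,0,-6.75],[0.05,0,0,0.02,0,0,0],[0.05,0,0,0.0075,0,0,0],[0.05,0,0,0,0,0,0],[0.0,0,0,0,0,0,0],[0.0,0,0,0,0,0,0],[0.0,0,0,0,0,0,0],[0.0,0,0,0,0,0,0],[0.0,0,0,0,0,0,0],[0.0,0,0,0,0,0,0]]' 12
python3 -c "
from h import *
go(.6515,-.145,.06)"
```

```text
time: 10.98
position: [0.3508, -0.2948, -0.0353]
tool_rot: [2.685, 1.629, 0.001]
ft_force: [-0.8, 1.2, 3.0]
grip_width: 0.261
grip_force: 12.0
t 10.97 pos [ 350.8 -294.8    2.7] phi -27.5 zaxis [ 0.001 -0.    -1.   ] grip 22.7 12.0 j7 0.19
  shift mm [271.7 197.6 -57.2] turn z None
```

```bash
python3 -m handwheel '[[0.0,0,0,-0.027,0,0,0],[0.0,0,0,-0.03,0,0,0],[0.0,0.0463,0.0329,0,0,0,0],[0.0,0.0463,0.0329,0,0,0,0],[0.0,0.0463,0.0329,0,0,0,0],[0.0,0.0463,0.0329,0,0,0,0],[0.0,0.0463,0.0329,0,0,0,0],[0.0,0.0463,0.0329,0,0,0,0],[0.0,0,0,0,0,0,0],[0.0,0,0,0,0,0,0]]' 12
python3 - <<'E'
from m import *
grab('wrist','w7'); 
W=load('w7')
comp(W,(0,0,640,262),lambda h,s,v:(s>75)&(h<25),.008,'cork W')
go(.654,-.140,.012)
cv2.imwrite('pics/w7c.png',cv2.resize(W['p'],(480,300)))
E
```

```text
time: 12.22
position: [0.6528, -0.1396, 0.0203]
tool_rot: [-2.685, -1.63, 0.003]
ft_force: [0.9, -0.5, -0.4]
grip_width: 0.264
grip_force: 12.0
cork W px 19259 rect c [ 658.5 -128.4] size [ 90.4 122.1] yaw(thin end) 152.5 mean [ 658.  -130.8]
t 12.28 pos [ 652.4 -140.6   58.7] phi -27.6 zaxis [-0.002 -0.001 -1.   ] grip 23.4 12.0 j7 -0.31
  shift mm [ 1.3  1.2 46.7] turn z None
```

View pics/w7c.png

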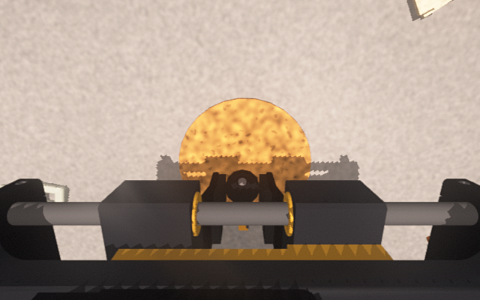

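```bash
python3 -m handwheel '[[0.0,0.0035,0,0.02,0,0,0],[0.0,0,0,0.02,0,0,0],[0.0,0,0,0.005,0,0,0],[0.0,0,0,0.0015,0,0,0],[0.0,0,0,0.001,0,0,0],[0.0,0,0,0,0,0,0],[0.0,0,0,0,0,0,0]]' 12
python3 -c "
from h import *
go(.6543,-.1377,.0107)"
```

```text
time: 13.15
position: [0.6559, -0.1363, -0.0256]
tool_rot: [2.685, 1.629, 0.001]
ft_force: [-0.6, -0.6, 0.6]
grip_width: 0.262
grip_force: 12.0
t 13.15 pos [ 655.9 -136.3   12.4] phi -27.5 zaxis [ 0.001 -0.    -1.   ] grip 22.8 12.0 j7 -0.31
  shift mm [-2.  -0.7  1.7] turn z None
```

```bash
python3 -m handwheel '[[0.0,-0.002,-0.0007,0.001,0,0,0],[0.0,0,0,0.001,0,0,0],[0.0,0,0,0,0,0,0],[0.0,0,0,0,0,0,0]]' 12
python3 -m handwheel '[[0.05,0,0,0,0,0,0],[0.05,0,0,0,0,0,0],[0.05,0,0,0,0,0,0],[0.05,0,0,0,0,0,0],[0.06,0,0,-0.03,0,0,0],[0.06,0,0,-0.04,0,0,0],[0.06,-0.0088,-0.045,0,0,0,0],[0.06,-0.0088,-0.045,0,0,0,0],[0.06,-0.0088,-0.045,0,0,0,0],[0.06,-0.0088,-0.045,0,0,0,0],[0.06,0,0,0,0,0,10.4],[0.06,0,0,0,0,0,10.4]]' 12
python3 -m handwheel '[[0.06,0,0,0,0,0,10.5],[0.06,0,0,0,0,0,10.5],[0.06,0,0,0,0,0,10.5],[0.06,0,0,0,0,0,10.5],[0.06,0,0,0,0,0,10.5],[0.06,0,0,0,0,0,10.4],[0.06,0,0,0,0,0,0],[0.06,0,0,0,0,0,0]]' 12
python3 - <<'E'
from h import *
go(.478,-.086,.08,68.8)
p,_=grab('wrist','w8'); s,_=grab('side','s8')
cv2.imwrite('pics/w8c.png',np.vstack([cv2.resize(p,(560,350)),cv2.resize(s[180:260,300:460],(560,280))])[:600])
E
```

```text
time: 13.65
position: [0.6539, -0.1379, -0.0272]
tool_rot: [2.686, 1.629, -0.0]
ft_force: [-2.1, 0.4, 6.0]
grip_width: 0.264
grip_force: 12.0
time: 15.15
position: [0.4777, -0.0856, 0.0422]
tool_rot: [2.939, 1.11, 0.001]
ft_force: [0.3, -0.5, -0.1]
grip_width: 0.686
grip_force: 0.0
time: 16.15
position: [0.478, -0.0857, 0.0419]
tool_rot: [3.089, -0.573, 0.0]
ft_force: [0.6, -0.5, 0.6]
grip_width: 0.689
grip_force: 0.0
t 16.15 pos [478.  -85.7  79.9] phi -111.0 zaxis [ 0. -0. -1.] grip 59.9 0.0 j7 -1.81
  shift mm [ 0.1  0.3 -0.1] turn z 0.2
```

View pics/w8c.png

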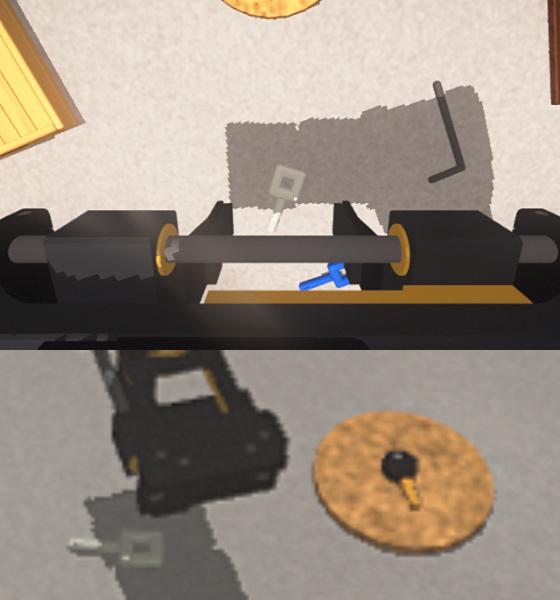

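The mailbox key lies in the middle of the cork pad. The bike key's bow is near (328,208) in full pixels, with the blue look-alike below it at (370,315). I'll measure the bow by its height in the depth image.

```bash
python3 - <<'E'
from m import *
W=load('w8'); P=cloud(W); x0,y0,x1,y1=295,180,360,268
m=np.zeros(P.shape[:2],np.uint8); m[y0:y1,x0:x1]=((P[...,2]>.0035)&(P[...,2]<.012)&(W['d']>0))[y0:y1,x0:x1]
m=cv2.morphologyEx(m,cv2.MORPH_CLOSE,np.ones((5,5)))
n,l,s,c=cv2.connectedComponentsWithStats(m);k=1+np.argmax(s[1:,4]);m=(l==k);print(s[1:,4].max(), s[k])
Q=P[m][:,:2]*1000; print('z med',np.median(P[m][:,2]))
r=cv2.minAreaRect(Q.astype(np.float32));print(r)
v,u=np.nonzero(m); bow=v<v.min()+46   # bow approx
# widths along rough axis
a=np.radians(158.8)
for it in range(3):
    e=np.array([np.cos(a),np.sin(a)]);f=np.array([-e[1],e[0]]); s_=Q@e;w=Q@f; lo=np.percentile(s_,1)
    hb=s_<lo+26; bar=(s_>lo+32)&(s_<lo+58)
    cb=Q[hb].min(0)*0+[0,0]; sb=(np.percentile(s_[hb],1)+lo+28)/2; wb=(np.percentile(w[hb],2)+np.percentile(w[hb],98))/2
    print('a',np.degrees(a),'len',np.ptp(s_),'bow width',np.percentile(w[hb],98)-np.percentile(w[hb],2),'bow c',(lo+14)*e+wb*f,'barrel n',bar.sum())
    B=Q[bar]; 
    if bar.sum()>20:
        bc=B.mean(0); d=bc-((lo+14)*e+wb*f); a=np.arctan2(d[1],d[0])
go(.478,-.086,.002)
E
```

```text
1533 [ 306  188   44   77 1533]
z med 0.007519676172935624
((487.8279724121094, -94.72149658203125), (29.095325469970703, 123.7525634765625), 60.79121780395508)
a 158.8 len 123.87985010967827 bow width 27.94556499061332 bow c [475.60912156 -87.5915271 ] barrel n 335
a 141.83526834377537 len 120.75297415471897 bow width 24.977916313373015 bow c [474.06078061 -86.78390157] barrel n 318
a 141.11366394189375 len 120.38163237804093 bow width 24.922975919774103 bow c [474.08579857 -86.78650905] barrel n 319
t 16.25 pos [478.  -85.7  79.9] phi -111.1 zaxis [ 0. -0. -1.] grip 59.7 0.0 j7 -1.81
  shift mm [ 0.1  0.3 77.9] turn z None
```

```bash
python3 - <<'E'
from m import *
W=load('w8'); P=cloud(W); ok=(P[...,2]>.003)&(P[...,2]<.012)&(W['d']>0)
b=np.zeros_like(ok); b[180:268,295:360]=1; ok&=b
Q=P[ok][:,:2]*1000; Q=Q[(abs(Q[:,0]-465)<50)&(abs(Q[:,1]+80)<45)]; print(len(Q),Q.min(0),Q.max(0))
r=cv2.minAreaRect(Q.astype(np.float32));print('rect',r)
u=np.nonzero(ok); 
for v in range(186,266,6):
    i=np.nonzero(ok[v])[0]
    if len(i)>2: print(v,i.min(),i.max(),np.round(P[v,[i.min(),i.max()]]*1000).tolist())
h=lambda h,s,v:v>0
cv2.imwrite('pics/w8d.png',cv2.resize(W['p'][170:280,280:380],None,fx=5,fy=5,interpolation=cv2.INTER_CUBIC))
E
```

```text
1512 [ 436.24524141 -104.81709886] [491.6665634  -55.89722553]
rect ((461.47149658203125, -76.95072174072266), (26.126956939697266, 60.30448532104492), 50.96425247192383)
192 315 335 [[489.0, -83.0, 4.0], [484.0, -97.0, 5.0]]
198 314 349 [[486.0, -81.0, 7.0], [477.0, -105.0, 6.0]]
204 312 348 [[482.0, -78.0, 7.0], [473.0, -102.0, 6.0]]
210 310 345 [[479.0, -75.0, 8.0], [470.0, -99.0, 9.0]]
216 308 343 [[474.0, -71.0, 6.0], [466.0, -96.0, 8.0]]
222 309 341 [[470.0, -70.0, 6.0], [462.0, -93.0, 8.0]]
228 316 339 [[463.0, -73.0, 5.0], [457.0, -90.0, 7.0]]
234 314 324 [[459.0, -70.0, 5.0], [457.0, -77.0, 7.0]]
240 312 322 [[455.0, -67.0, 5.0], [453.0, -74.0, 6.0]]
246 310 320 [[451.0, -63.0, 5.0], [449.0, -71.0, 7.0]]
252 308 318 [[446.0, -60.0, 5.0], [444.0, -67.0, 6.0]]
258 306 316 [[442.0, -57.0, 5.0], [440.0, -64.0, 7.0]]
264 311 313 [[438.0, -59.0, 8.0], [436.0, -60.0, 6.0]]
```

View pics/w8d.png

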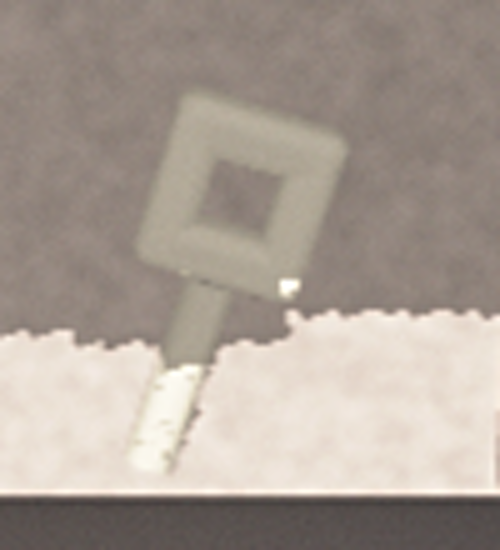

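The bow is clear at crop (240,190), with the barrel toward crop (155,460). The rectangle measures 26.1 × 60.3 mm, which matches the key, with yaw 141° and the grip point at (473.9,-87.0). I'll turn the other way (-162°) to keep joint 7 within range at the dish.

```bash
python3 -m handwheel '[[0.06,0,0,0,0,0,-10.5],[0.06,0,0,0,0,0,-10.5],[0.06,0,0,0,0,0,-10.5],[0.06,0,0,0,0,0,-10.5],[0.06,0,0,0,0,0,-10.5],[0.06,0,0,0,0,0,-10.5],[0.06,0,0,0,0,0,-10.5],[0.06,0,0,0,0,0,-10.5],[0.06,0,0,0,0,0,-10.5],[0.06,0,0,0,0,0,-10.5],[0.06,0,0,0,0,0,-10.5],[0.06,0,0,0,0,0,-10.5]]' 15
python3 -m handwheel '[[0.06,0,0,0,0,0,-10.5],[0.06,0,0,0,0,0,-10.5],[0.06,0,0,0,0,0,-10.5],[0.06,0,0,0,0,0,-4.5],[0.06,0,0,0,0,0,0],[0.06,0,0,0,0,0,0]]'
python3 -c "
from h import *
go(.4739,-.087,.0025,51)"
```

```text
time: 17.75
position: [0.478, -0.0857, 0.0419]
tool_rot: [1.907, 2.496, 0.0]
ft_force: [-0.1, 0.6, 0.2]
grip_width: 0.687
grip_force: 0.0
time: 18.5
position: [0.478, -0.0857, 0.0419]
tool_rot: [1.055, 2.959, -0.0]
ft_force: [0.3, 1.0, -0.3]
grip_width: 0.693
grip_force: 0.0
t 18.5 pos [478.  -85.7  79.9] phi 50.8 zaxis [ 0. -0. -1.] grip 60.3 0.0 j7 1.0
  shift mm [ 2.4 -3.6 77.4] turn z -0.2
```

```bash
python3 -m handwheel '[[0.055,0.0024,-0.0036,0.03,0,0,0],[0.055,0,0,0.03,0,0,0],[0.055,0,0,0.012,0,0,0],[0.055,0,0,0.005,0,0,0],[0.055,0,0,0,0,0,0],[0.0,0,0,0,0,0,0],[0.0,0,0,0,0,0,0],[0.0,0,0,0,0,0,0],[0.0,0,0,0,0,0,0],[0.0,0,0,0,0,0,0],[0.0,0,0,0,0,0,0]]' 20
python3 -c "
from h import *
go(.5125,.402,.07)"
```

```text
time: 19.88
position: [0.474, -0.087, -0.0349]
tool_rot: [1.054, 2.959, 0.0]
ft_force: [-1.6, -0.2, 2.0]
grip_width: 0.289
grip_force: 20.0
t 19.88 pos [474.  -87.    3.1] phi 50.8 zaxis [ 0. -0. -1.] grip 25.1 20.0 j7 0.99
  shift mm [279.2 403.3 -67. ] turn z None
```

```bash
python3 -m handwheel '[[0.0,0,0,-0.035,0,0,0],[0.0,0,0,-0.04,0,0,0],[0.0,0.0336,0.0504,0,0,0,0],[0.0,0.0336,0.0504,0,0,0,0],[0.0,0.0336,0.0504,0,0,0,0],[0.0,0.0336,0.0504,0,0,0,0],[0.0,0.0336,0.0504,0,0,0,0],[0.0,0.0336,0.0504,0,0,0,0],[0.0,0.0336,0.0504,0,0,0,0],[0.0,0.0336,0.0504,0,0,0,0],[0.0,0,0,0,0,0,0],[0.0,0,0,0,0,0,0]]' 20
python3 - <<'E'
from m import *
p,_=grab('wrist','w9'); grab('scene','c9'); go(.5203,.3957,.0085)
W=load('w9')
p=cv2.resize(p,(560,350)); c=load('c9')['p']
cv2.imwrite('pics/w9c.png',np.vstack([p,cv2.resize(c[140:300,320:560],(375,250)) if 0 else cv2.copyMakeBorder(cv2.resize(c[150:300,330:560],(380,248)),0,0,0,180,0)]))
E
```

```text
time: 21.38
position: [0.5201, 0.3945, 0.0389]
tool_rot: [-1.053, -2.959, 0.003]
ft_force: [0.4, -0.9, -0.2]
grip_width: 0.293
grip_force: 20.0
t 21.48 pos [521.1 393.   77.5] phi 50.7 zaxis [ 0.    -0.002 -1.   ] grip 25.9 20.0 j7 0.07
  shift mm [ 2.4  1.7 68.9] turn z None
```

View pics/w9c.png

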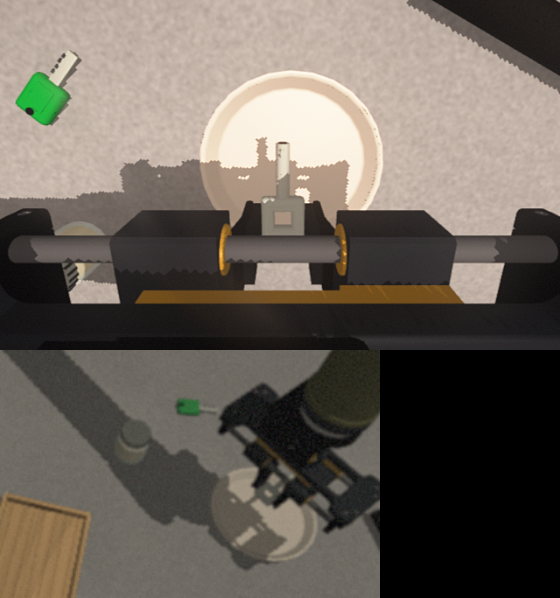

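The bike key is held straight, with its barrel over the dish. The rim passes through (291,72), (201,150) and (382,150) in the scaled picture, and I get the centre from those three points.

```bash
python3 - <<'E'
from h import *
W=load('w9'); k=640/560
P=ray(W,np.array([[291,71.5],[201,150],[382,150],[232,96],[352,97]])*k,.016)[:,:2]*1000
A=np.c_[2*P,np.ones(len(P))]; s=np.linalg.lstsq(A,(P**2).sum(1),rcond=None)[0]; print('c',s[:2],'r',np.sqrt(s[2]+s[0]**2+s[1]**2)); 
c=s[:2]; e=np.radians(140.8); 
go((c[0]-10*np.cos(e))/1000,(c[1]-10*np.sin(e))/1000,.0085)
Z=cloud(W)[150:185,310:335,:]; print('barrel',np.median(Z[...,2]))
E
```

```text
c [513.74775241 408.9473868 ] r 71.62164780180032
t 21.48 pos [521.1 393.   77.5] phi 50.7 zaxis [ 0.    -0.002 -1.   ] grip 25.9 20.0 j7 0.07
  shift mm [ 5.8  7.8 68.9] turn z None
barrel 0.005494414391669341
```

```bash
python3 -m handwheel '[[0.0,0.003,0.0036,0.03,0,0,0],[0.0,0,0,0.03,0,0,0],[0.0,0,0,0.006,0,0,0],[0.0,0,0,0.0015,0,0,0],[0.0,0,0,0,0,0,0],[0.0,0,0,0,0,0,0],[0.0,0,0,0,0,0,0]]' 20
python3 -c "
from h import *
go(.5207,.3987,.0081)"
```

```text
time: 22.35
position: [0.5207, 0.4004, -0.0269]
tool_rot: [1.053, 2.959, 0.002]
ft_force: [0.4, -0.5, -0.1]
grip_width: 0.294
grip_force: 20.0
t 22.35 pos [520.7 400.4  11.1] phi 50.8 zaxis [ 0.001  0.001 -1.   ] grip 25.6 20.0 j7 0.04
  shift mm [-1.  -1.3  3. ] turn z None
```

```bash
python3 -m handwheel '[[0.0,-0.001,-0.0013,0.0015,0,0,0],[0.0,0,0,0.001,0,0,0],[0.0,0,0,0.001,0,0,0],[0.0,0,0,0,0,0,0],[0.0,0,0,0,0,0,0]]' 20
python3 -c "
from h import *
go(.5207,.3987,.0081)"
```

```text
time: 22.98
position: [0.5204, 0.398, -0.0299]
tool_rot: [1.054, 2.959, -0.001]
ft_force: [-1.9, -2.5, 7.9]
grip_width: 0.292
grip_force: 20.0
t 22.98 pos [520.4 398.    8.1] phi 50.8 zaxis [ 0.    -0.001 -1.   ] grip 25.4 20.0 j7 0.04
  shift mm [ 0.2  0.7 -0. ] turn z None
```

```bash
python3 -m handwheel '[[0.05,0,0,0,0,0,0],[0.05,0,0,0,0,0,0],[0.05,0,0,0,0,0,0],[0.05,0,0,0,0,0,0],[0.06,0,0,-0.03,0,0,0],[0.06,0,0,-0.045,0,0,0],[0.06,0.0157,-0.0473,0,0,0,0],[0.06,0.0157,-0.0473,0,0,0,0],[0.06,0.0157,-0.0473,0,0,0,0],[0.06,0.0157,-0.0473,0,0,0,0],[0.06,0,0,0,0,0,10.7],[0.06,0,0,0,0,0,10.7]]' 20
python3 -m handwheel '[[0.06,0,0,0,0,0,10.7],[0.06,0,0,0,0,0,10.7],[0.06,0,0,0,0,0,0],[0.06,0,0,0,0,0,0]]'
python3 - <<'E'
from m import *
p,_=grab('wrist','w10'); c,_=grab('scene','c10'); go(.3525,.2913,.0025,7.7)
W=load('w10')
comp(W,(200,100,440,265),lambda h,s,v:(h>40)&(h<85)&(s>90),.009,'house green')
comp(W,(260,100,400,265),lambda h,s,v:((h>40)&(h<85)&(s>90))|(v>235),.007,'house all')
cv2.imwrite('pics/w10c.png',np.vstack([cv2.resize(p,(560,350)),cv2.copyMakeBorder(cv2.resize(c[150:300,330:560],(380,248)),0,0,0,180,0)]))
E
```

```text
time: 24.48
position: [0.3518, 0.2911, 0.0441]
tool_rot: [1.592, 2.707, 0.001]
ft_force: [0.6, 0.2, 0.2]
grip_width: 0.693
grip_force: 0.0
time: 24.98
position: [0.352, 0.2915, 0.0439]
tool_rot: [2.057, 2.374, 0.0]
ft_force: [0.0, -0.3, -0.2]
grip_width: 0.687
grip_force: 0.0
t 25.07 pos [352.1 291.5  81.9] phi 8.1 zaxis [ 0. -0. -1.] grip 59.7 0.0 j7 -0.63
  shift mm [-0.2  0.4 79.4] turn z 0.4
house green px 1536 rect c [350.1 293.6] size [26.9 33.2] yaw(thin end) -81.9 mean [350.1 294.2]
house all px 1557 rect c [350.1 293.7] size [27.1 34.9] yaw(thin end) -81.9 mean [350.1 293.8]
```

View pics/w10c.png

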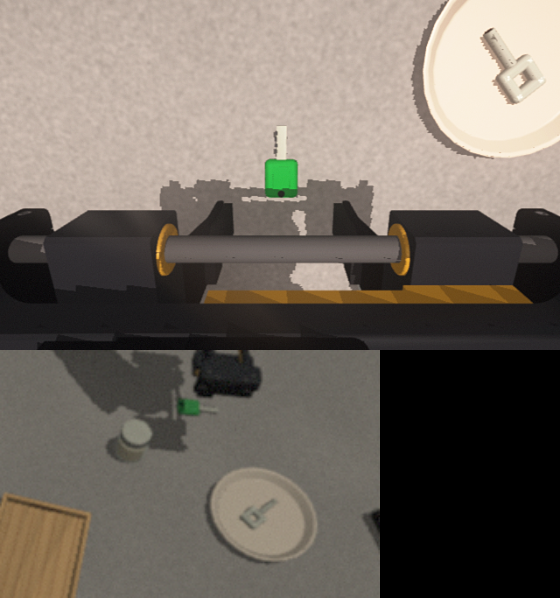

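The bike key lies flat in the middle of the dish. The green house key is aligned between the fingers at (281,177) in the scaled picture. I'll grasp it.

```bash
python3 -m handwheel '[[0.055,0.0023,-0.0017,0.03,0,0,0],[0.055,0,0,0.03,0,0,0],[0.055,0,0,0.014,0,0,0],[0.055,0,0,0.005,0,0,0],[0.055,0,0,0,0,0,0],[0.0,0,0,0,0,0,0],[0.0,0,0,0,0,0,0],[0.0,0,0,0,0,0,0],[0.0,0,0,0,0,0,0],[0.0,0,0,0,0,0,0],[0.0,0,0,0,0,0,0]]' 20
python3 - <<'E'
from h import *
go(.657,.111-.004,.08)
W=load('w10');P=cloud(W);Q=P[20:120,545:625]; m=(Q[...,2]>.0085)&(Q[...,2]<.0155)
q=Q[m][:,:2]*1000; q=q[(np.hypot(q[:,0]-513,q[:,1]-405)<52)]; print('bike in dish',cv2.minAreaRect(q.astype(np.float32)),len(q))
E
```

```text
time: 26.45
position: [0.3503, 0.2936, -0.0349]
tool_rot: [2.061, 2.371, 0.001]
ft_force: [-0.7, -0.9, 3.4]
grip_width: 0.323
grip_force: 20.0
t 26.45 pos [350.3 293.6   3.1] phi 8.0 zaxis [ 0.  0. -1.] grip 28.1 20.0 j7 -0.7
  shift mm [-227.5  277.8  -76.8] turn z None
bike in dish ((507.7864685058594, 408.1485595703125), (26.542842864990234, 60.887962341308594), 51.74848556518555) 2353
```

The bike key's origin measures (512.5,404.3), which is on centre. The house key is gripped at 28.1 mm. I lift it high to pass over the jar.

```bash
python3 -m handwheel '[[0.0,0,0,-0.045,0,0,0],[0.0,0,0,-0.05,0,0,0],[0.0,0,0,0,0,0,0],[0.0,-0.0325,0.0397,0,0,0,0],[0.0,-0.0325,0.0397,0,0,0,0],[0.0,-0.0325,0.0397,0,0,0,0],[0.0,-0.0325,0.0397,0,0,0,0],[0.0,-0.0325,0.0397,0,0,0,0],[0.0,-0.0325,0.0397,0,0,0,0],[0.0,-0.0325,0.0397,0,0,0,0],[0.0,0,0,0,0,0,0],[0.0,0,0,0,0,0,0]]' 20
python3 - <<'E'
from m import *
p,_=grab('wrist','w11'); go(.6576,.107,.0115)
comp(load('w11'),(0,0,640,265),lambda h,s,v:(s>75)&(h>10)&(h<35),.02,'bamboo W')
cv2.imwrite('pics/w11c.png',cv2.resize(p,(480,300)))
E
```

```text
time: 27.95
position: [0.6553, 0.1075, 0.0579]
tool_rot: [-2.059, -2.369, 0.003]
ft_force: [0.5, -0.3, -0.3]
grip_width: 0.318
grip_force: 20.0
t 28.0 pos [655.2 108.3  96.5] phi 8.1 zaxis [-0.003  0.001 -1.   ] grip 27.6 20.0 j7 -0.12
  shift mm [-1.7  2.4 85. ] turn z None
bamboo W px 30953 rect c [657.7 114.8] size [130.  167.6] yaw(thin end) 0.6 mean [656.6 127.1]
```

View pics/w11c.png

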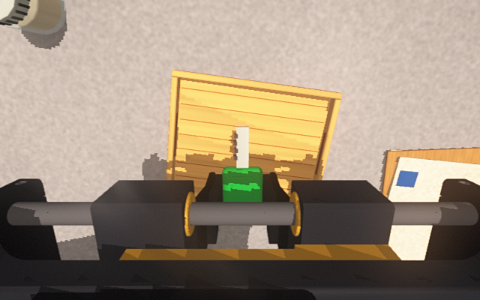

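The tray's far rim corners are at (172,72) and (341,94) in the 480-wide picture; the key is held level over the tray.

```bash
python3 - <<'E'
from h import *
P=ray(load('w11'),np.array([[172,71.5],[341,94]])*640/480,.02)[:,:2]*1000; print(P,np.linalg.norm(P[1]-P[0]))
d=(P[1]-P[0])/np.linalg.norm(P[1]-P[0]); print('centre',P.mean(0)+62.5*np.array([d[1],-d[0]]))
E
```

```text
[[580.93867957 176.88370179]
 [738.00980987 178.44159346]] 157.07885599193085
centre [660.09411318 115.16572159]
```

```bash
python3 -m handwheel '[[0.0,0.0005,0.002,0.035,0,0,0],[0.0,0,0,0.035,0,0,0],[0.0,0,0,0.012,0,0,0],[0.0,0,0,0.002,0,0,0],[0.0,0,0,0,0,0,0],[0.0,0,0,0,0,0,0],[0.0,0,0,0,0,0,0]]' 20
python3 -c "
from h import *
go(.6591,.109,.0091)"
```

```text
time: 28.88
position: [0.6595, 0.1077, -0.0231]
tool_rot: [2.06, 2.37, 0.002]
ft_force: [-0.5, 0.2, -0.7]
grip_width: 0.315
grip_force: 20.0
t 28.88 pos [659.5 107.7  14.9] phi 8.0 zaxis [ 0.002  0.    -1.   ] grip 27.4 20.0 j7 -0.14
  shift mm [ 1.3 -0.3  5.8] turn z None
```

```bash
python3 -m handwheel '[[0.0,0.0013,0,0.003,0,0,0],[0.0,0,0,0.002,0,0,0],[0.0,0,0,0.001,0,0,0],[0.0,0,0,0,0,0,0],[0.0,0,0,0,0,0,0]]' 20
python3 -c "
from h import *
go(.6591,.109,.0091)"
```

```text
time: 29.5
position: [0.6586, 0.1092, -0.0288]
tool_rot: [-2.061, -2.371, 0.0]
ft_force: [-4.0, 0.3, 7.7]
grip_width: 0.319
grip_force: 20.0
t 29.5 pos [658.6 109.2   9.2] phi 8.0 zaxis [-0.  0. -1.] grip 27.8 20.0 j7 -0.14
  shift mm [-0.3  0.5  0.1] turn z None
```

Contact force is 7.7 N. I release, retreat and check everything.

```bash
python3 -m handwheel '[[0.05,0,0,0,0,0,0],[0.05,0,0,0,0,0,0],[0.05,0,0,0,0,0,0],[0.05,0,0,0,0,0,0],[0.06,0,0,-0.03,0,0,0],[0.06,0,0,-0.05,0,0,0],[0.06,0,0,-0.05,0,0,0],[0.06,-0.05,-0.03,-0.02,0,0,0],[0.06,-0.05,-0.03,0,0,0,0],[0.06,0,0,0,0,0,0],[0.06,0,0,0,0,0,0]]' 20
python3 - <<'E'
from m import *
s,_=grab('side','s12'); w,_=grab('wrist','w12'); go(.6,0,.2)
S0=load('side0');S=load('s12');W=load('w12')
for z,n in((S0,'before'),(S,'after')):
    comp(z,(350,262,400,298),lambda h,s,v:v<75,.005,'hex '+n)
    P=cloud(z)[140:175,250:277].reshape(-1,3);J=P[(P[:,2]>.048)&(P[:,2]<.06)];print('jar',n,np.round(np.median(J,0)*1000,1))
comp(W,(100,20,560,320),lambda h,s,v:(h>40)&(h<85)&(s>90),.016,'house cover W')
comp(W,(0,0,640,330),lambda h,s,v:(s>75)&(h>10)&(h<35),.02,'bamboo W')
cv2.imwrite('pics/fin.png',np.vstack([cv2.resize(s[80:390,190:520],(400,300)),cv2.resize(w,(400,250))]))
E
```

```text
time: 30.88
position: [0.6131, 0.0019, 0.1199]
tool_rot: [-2.061, -2.37, -0.001]
ft_force: [-0.0, 1.1, 0.1]
grip_width: 0.693
grip_force: 0.0
t 30.98 pos [613.3   3.6 157.7] phi 8.1 zaxis [-0.     0.001 -1.   ] grip 59.6 0.0 j7 0.06
  shift mm [ -1.6 -13.7 -42.3] turn z None
hex before px 116 rect c [ 463.  -229.8] size [29.8 81.4] yaw(thin end) -16.7 mean [ 456.7 -226.4]
jar before [451.6 209.9  53.7]
hex after px 102 rect c [ 463.  -229.8] size [29.8 81.4] yaw(thin end) -16.7 mean [ 459.2 -227.4]
jar after [451.3 209.8  53.9]
house cover W px 1238 rect c [657.8 107.6] size [27.1 33. ] yaw(thin end) -82.1 mean [657.7 108.3]
bamboo W px 24825 rect c [660.2 114. ] size [120.6 159.8] yaw(thin end) -179.6 mean [662.8 111.9]
```

View pics/fin.png

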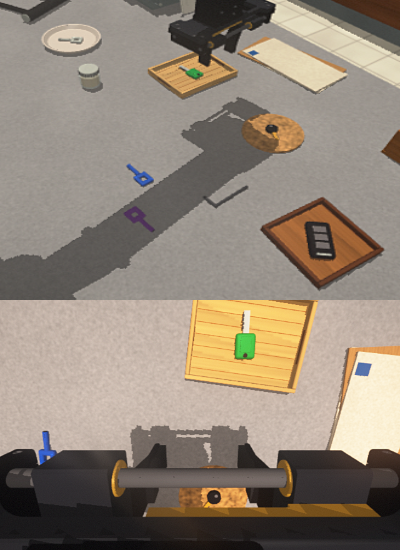

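All four keys lie in their homes, and the jar and hex key haven't moved. The house key's origin is about 4 mm from the tray centre. I'm handing in.

```bash
python3 -c "
from bench import ctrl
print(ctrl.close_job())"
```

```text
the job is handed in; nothing more can be done
None
```

All four keys are lying flat and released near the middle of their homes, the jar and hex key haven't moved, and I handed the job in at about 31 s; it gave no verdict back.

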